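# Pin the slide of a chassis jig by feel

## Robot

A 6-joint arm with a two-finger parallel gripper is mounted at the origin on the work surface. World frame = base frame: x ahead of the robot, y to its left, z up, the work surface at z = 0. Lengths are in m, angles in rad, forces in N, time in s.
With the tool pointing down it reaches from about 0.25 to 0.725 m from the base axis. Payload 4 kg.
Tool frame: the origin (TCP) lies on the centre line of the jaws, within the pads' length; the fingertips stand tip_reach ahead of it and the grasp point (between the pads) lies 5 mm behind it (tip_reach is the distance from the TCP to the fingertips, in m); z points along the fingers, y is the direction in which the jaws open and shut (so a half turn about z gives the same grasp; the last joint's range is limited). The gripper opens to 85 mm and grips with 20 to 120 N. Pads are 22 mm wide; open, the fingers measure 114 mm over their backs; the gripper's body (76 mm by 85 mm) begins 54 mm behind the grasp point. The pads swing forward as they close: fully open they stand 13 mm farther back than shut.
Start: joints at [-1.138, 0.241, 0.005, 1.335, 0, 1.571], TCP at [0.21, -0.454, 0.217] pointing down, gripper open.
Joint ranges: [-2.72, 2.72], [-1.05, 1.87], [-1.09, 1.28], [-1.99, 2.15], [-1.42, 1.44], [-3.14, 3.14]. Speed limits (rad/s): [2.79, 2.79, 3.14, 3.14, 3.14, 3.14].

## Interface

Orientations are given as a unit quaternion [x, y, z, w].
In Python, from workcell import * gives the robot as it stands.
- The arm moves only by the tool arm_command, never from a script. Its arguments are lists of equal length, an entry for each row: "translation": the shift along the tool's x, y, z in cm, a list of three; "turn": the turn about the tool's z in rad; "hand": the closure, from 0 (fully open) to 1 (shut). In form: {"translation": [[x, y, z], ...], "turn": [turn, ...], "hand": [hand, ...]}. A call has 1 to 5 rows; each row is the pose to reach, as a shift and turn from the pose commanded when the call began, along the tool's axes at that moment; what a row does not reach only later rows make up. A row lasts 1/12 s, in which the tool goes at most 41.7 mm and 7.16 degrees, less where a joint would pass 70% of its speed; a pose out of reach is approached as far as the arm can. A call with a gripper value outside its range is refused whole. The fingers move at their own pace and stop on an object; the grip force is fixed at half the most. Time passes only in rows, so rows that repeat a pose let the fingers close. It gives the time, the measured TCP pose, the force and the opening at its end, in the units of the state.
- get_obs(): the state, without advancing time (a new reading comes with each control period).
- camera(name): name is "scene" or "top" or "wrist"; returns (picture, depth): 420x560x3 uint8, red, green, blue; 420x560 float32, m along the optical axis (not along the pixel's ray), 0 where there is no reading.
- camera_info(name): a dict with "mtx" (3x3 intrinsics, pixels), "dist_coeffs" ([k1, k2, p1, p2, k3] as OpenCV has them; the pictures are not rectified), "world_to_cam" (4x4, takes a point from world to camera coordinates). Camera axes: x right, y down, z forward; pixel columns grow to the right and rows downward; lengths in m; the calibration is good to about 2 mm. A picture is of the moment at which its call begins: read the wrist's pose just before it. camera_info takes no time and is no camera call; for the wrist camera it gives the pose at the moment of the call.
- job_done(): hands the job in, once; it reports no verdict.
Trained networks look in the newest picture that a camera, given by its name, has taken for a name from the list of things; names that differ only in an ending like _2 or _b are one class to them, and where a whole thing is asked for, a point or a joint stands for the part that bears it (a point fixed in the world has none). Each returns a list of dicts, best first, with "conf" (0 to 1); they miss things now and then, are a little off and sometimes report something else, mostly with a low value. They report only what shows in the picture. A call takes as long as a camera call. They do not tell look-alikes from the thing itself.
- search_frame(camera, name): "location" ([row, column] in pixels, amid what is visible of it).
- spot_point(camera, name): "location" ([row, column] in pixels: a listed point, or the origin of a listed thing).
The state is a dict: "clock": time; "joint_pos": joint angles; "joint_vel": joint speeds; "tau": joint torques, N m; "eef_pos": TCP position; "tool_rot": TCP orientation; "ft_force": force on the tool from outside, world axes, zero at the start; "ft_torque": the same for the moment, N m; "grip_width": finger opening in m.
Only numpy, scipy, OpenCV 4.12 (cv2) and the standard library are available. Lean on these libraries where they do the work, as an engineer would, in place of code of your own. Each camera call takes 0.05 s, during which the arm holds its last target. There are 200 camera calls.

## Task

Take the square-headed locating pin out of the pin rack, rest its tip lightly on the dark slide in the slot of the aluminium chassis jig, near one end of the slot, and slide it along the tall fence, pressing only gently (never over 30 N), until it drops into the slide's unmarked hole. Keep hold of it until it is fully home at the bottom of the hole, then let go and leave it standing there. Leave the other two pins in the rack and do not knock over or shove the other things on the bench.

Things in the scene. Friction and masses are not known exactly. Their poses are not given: they have to be found in the camera images.
- pin_head (a point): Centre of the head of the pin to use, the only one of three with a square head: aluminium block 16 x 16 mm, 34 mm tall, x and y axes normal to its flat sides, z up along the pin. Below it a round steel shank 10 mm in diameter, 45 mm long, its last 4 mm tapering to a flat 6 mm tip. About 70 g. It starts upright in one of the rack's holes, head clear above.
- pin_tip (a point): Centre of the flat lower tip of that pin, 62 mm below the centre of its head along the pin's axis.
- rack: Plywood pin rack, fixed to the bench: a block 60 x 190 x 38 mm (x, y, z), origin at the centre of its underside, z up. Three holes of 12 mm diameter, 26 mm deep, at y = -64, 0 and 64 mm on its centre line, hold the three pins, any pin in any hole.
- pin_round: Steel pin with a round aluminium head (22 mm diameter, 22 mm tall, its top 67 mm above the pin's tip), standing in the rack; not to be taken. Origin at its tip, z up.
- pin_tee: Steel pin with a cross-bar head (bar 10 mm thick, 44 mm long along its x, its top 54 mm above the pin's tip), standing in the rack; not to be taken. Origin at its tip, z up.
- jig: Chassis jig fixed to the bench: aluminium bed 80 x 190 mm (x, y), origin centre of underside, y along its slot. Slot: x -12..12, y -42..42 mm; its floor is the flat dark steel slide, 34 mm above the bench, held stiffly (does not give). Tall fence on the +x side (face at x = 12, rising 10 mm above the slide); low keeper with scale marks at -x (4 mm); end bridges 10 mm.
- slot_line (a point): Point on the slide's top, half-way along the slot, on the line where the hole's centre lies (5.7 mm from the fence's face); x towards the fence, y along the slot, z up. The slide has one unmarked blind hole, 11.4 mm diameter, 22 mm deep, centre at x = 0 and at an unknown y from -22 to 22 mm in this frame, different each time.
- wheel_a: Small rubber wheel with a yellow rim, 62 mm diameter, 27 mm tall, lying flat on the bench beyond the jig and rack; a bystander. Origin at the centre of its underside.
- wheel_b: The same kind of wheel, lying flat on the bench between the jig and the rack, on the robot's side; a bystander.
- wheel_c: The same kind of wheel, lying flat on the left side of the bench; a bystander.
- oil_bottle: Small white bottle with a black cap, 34 mm diameter, 75 mm tall, standing on the left side of the bench; a bystander. Origin at the centre of its underside.
- driver: Screwdriver lying on the right side of the bench; a bystander.
- battery: Blue and black battery pack 47 x 138 x 25 mm, lying on the right side of the bench; a bystander. Origin at the centre of its underside.
Mind the look-alikes: they are no part of the job. What is meant by the jig is not red or turquoise, and is the larger of those in its own colour.

How it is judged:
By the outcome, as a careful person would: the job done as asked, in the order asked, and still so for the second after the job is handed in, with the robot touching nothing.
It also fails if it takes over 64 s, if anything falls off the work surface, if the arm or the gripper's body presses on something with over 40 N, if the wrist force passes 120 N, or if a joint passes its speed limit or range.

## Working session

There is one attempt and no reset: what is moved stays moved. The work goes in short steps, Python scripts to look and compute and a tool call to move; the robot and the scene stay as the last step left them, time stands still between calls to the robot, and variables do not carry over. Pictures are saved under pics/ and viewed, about 8 in all and at most 12, crops included, and the job is handed in when it is done.

Besides the shell and the picture viewer there is one more tool, called after ">>>" in YAML: its name, and indented under it one key for each argument. arm_command: Moves the arm, as the interface text tells. Its arguments: {"type":"object","properties":{"translation":{"type":"array","items":{"type":"array","items":{"type":"number"}}},"turn":{"type":"array","items":{"type":"number"}},"hand":{"type":"array","items":{"type":"number"}}},"required":["translation","turn","hand"]}

```bash
ls; mkdir -p pics; cat > h.py <<'E'
from workcell import *
import numpy as np, cv2
def ray(cam,rc,info=None):
    i=info or camera_info(cam); K=np.array(i["mtx"]);d=np.array(i["dist_coeffs"],float);T=np.array(i["world_to_cam"])
    p=cv2.undistortPoints(np.array([[[rc[1],rc[0]]]],float),K,d)[0,0]
    R=T[:3,:3]; o=-R.T@T[:3,3]; return o,R.T@np.array([p[0],p[1],1.])
def atz(cam,rc,z,info=None):
    o,v=ray(cam,rc,info); return o+v*(z-o[2])/v[2]
def atd(cam,rc,dep,info=None):
    o,v=ray(cam,rc,info); return o+v*dep[int(rc[0]),int(rc[1])]
def proj(cam,P,info=None):
    i=info or camera_info(cam); T=np.array(i["world_to_cam"]);r=cv2.Rodrigues(T[:3,:3])[0]
    q=cv2.projectPoints(np.array(P,float).reshape(-1,3),r,T[:3,3],np.array(i["mtx"]),np.array(i["dist_coeffs"],float))[0].reshape(-1,2)
    return q[:,::-1]
def save(n,im,scale=1,box=None):
    if box: im=im[box[0]:box[1],box[2]:box[3]]
    im=cv2.resize(im,None,fx=scale,fy=scale,interpolation=cv2.INTER_CUBIC)
    cv2.imwrite(f"pics/{n}.png",im[:,:,::-1])
E
python3 - <<'E'
from h import *
print(get_obs())
for c in("top","scene"):
    im,d=camera(c); save(c+"0",im); np.savez("pics/"+c,im=im,d=d)
    for n in("pin_head","rack","jig","slot_line","pin_round","pin_tee"):
        r=spot_point(c,n)[:4]
        print(c,n,[(np.round(x["location"]),round(x["conf"],2),np.round(atd(c,x["location"],d),3)) for x in r])
E
```

```text
pics
{'clock': 0.0, 'joint_pos': array([-1.13802379e+00,  2.41442649e-01,  3.72054049e-03,  1.33524794e+00,
        3.29979118e-05,  1.57081579e+00]), 'joint_vel': array([ 8.79265965e-04, -8.61291355e-05,  2.46599521e-03,  1.50490779e-03,
        2.22716799e-04,  1.98429712e-04]), 'tau': array([ 1.42580244e-03, -3.72320223e+01,  2.52407008e+01,  1.72856235e-02,
        1.71381653e-04,  3.21037639e-06]), 'eef_pos': array([ 0.20941706, -0.45327733,  0.21629681]), 'tool_rot': array([ 9.76681215e-01,  2.14691925e-01, -2.17246794e-04, -1.06505459e-03]), 'ft_force': array([ 0.08286509, -0.22225796,  0.81266979]), 'ft_torque': array([-0.05010997,  0.00906537, -0.01151718]), 'grip_width': 0.08530175047971475}
top pin_head [(array([205., 336.]), 0.51, array([ 0.496, -0.161,  0.089])), (array([223., 128.]), 0.36, array([0.451, 0.384, 0.048]))]
top rack [(array([206., 327.]), 0.79, array([ 0.504, -0.146,  0.039])), (array([224., 129.]), 0.62, array([0.449, 0.383, 0.039]))]
top jig [(array([146., 319.]), 0.91, array([ 0.679, -0.127,  0.02 ])), (array([192., 223.]), 0.88, array([0.54 , 0.134, 0.0
[... 764 characters left out ...]
, 320.]), 0.94, array([0.578, 0.135, 0.044])), (array([261., 202.]), 0.88, array([ 0.7  , -0.121,  0.029])), (array([201., 348.]), 0.57, array([0.409, 0.163, 0.029]))]
scene slot_line [(array([170., 424.]), 0.75, array([0.236, 0.338, 0.031])), (array([260., 200.]), 0.66, array([ 0.701, -0.125,  0.034])), (array([198., 351.]), 0.64, array([0.397, 0.17 , 0.029])), (array([245., 318.]), 0.62, array([0.57 , 0.129, 0.042]))]
scene pin_round [(array([212., 239.]), 0.61, array([ 0.545, -0.089,  0.037]))]
scene pin_tee [(array([199., 220.]), 0.57, array([ 0.519, -0.152,  0.034])), (array([188., 207.]), 0.44, array([ 0.498, -0.199,  0.033])), (array([248., 436.]), 0.34, array([0.474, 0.403, 0.029]))]
```

```bash
python3 - <<'E'
from h import *
a=np.load("pics/top.npz")["im"]; save("topc",a,2.6,(110,335,95,400))
E
```

```text
(no output)
```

View pics/topc.png

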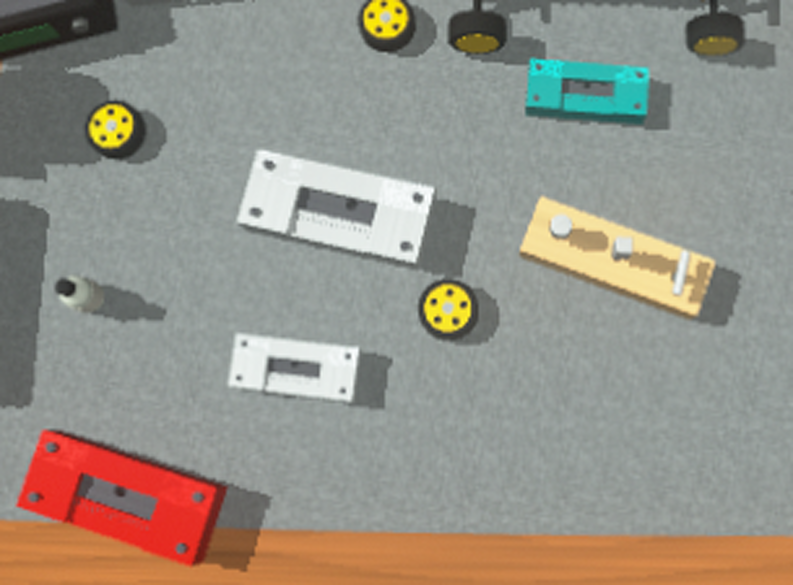

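View pics/scene0.png

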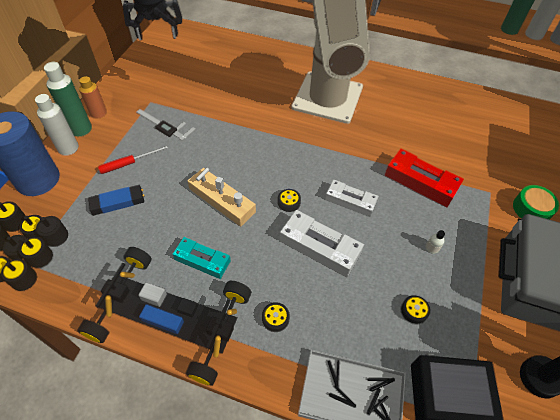

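The jig candidates in the top image (row, col) are red (304,145), small white (252,210), large white (192,223) and turquoise (146,319). The large white one fits: it is aluminium-coloured and the larger of the two in that colour. The square-headed pin is in the middle rack hole at about (205,335).

```bash
cat >> h.py <<'E'
def yaw_x():
    from scipy.spatial.transform import Rotation as Ro
    x=Ro.from_quat(get_obs()["tool_rot"]).as_matrix()[:,0]; return np.arctan2(x[1],x[0])
def rel(p,yaw=None):
    from scipy.spatial.transform import Rotation as Ro
    o=get_obs(); R=Ro.from_quat(o["tool_rot"]).as_matrix(); t=R.T@(np.array(p)-o["eef_pos"])*100
    w=0 if yaw is None else -((yaw-yaw_x()+np.pi/2)%np.pi-np.pi/2)
    return np.round(t,2),round(w,3)
E
python3 - <<'E'
from h import *
def q(pts,z): return np.array([atz("top",(110+r/2.6,95+c/2.6),z)[:2] for c,r in pts])
R=q([(542,197),(715,258),(698,316),(520,252)],.038); J=q([(262,150),(435,186),(417,263),(237,224)],.044)
for n,A in(("rack",R),("jig",J)):
    l=A[0]-A[1]+A[3]-A[2]; print(n,A.mean(0),np.degrees(np.arctan2(l[1],l[0]))-90,np.linalg.norm(l)/2, np.linalg.norm(A[0]-A[3]))
print("hole",atz("top",(110+204/2.6,95+352/2.6),.034),"pin",atz("top",(110+240/2.6,95+622/2.6),.095))
i=camera_info("wrist"); T=np.linalg.inv(i["world_to_cam"]); print(T,i["mtx"]); print(yaw_x())
from scipy.spatial.transform import Rotation as Ro
o=get_obs(); Rt=Ro.from_quat(o["tool_rot"]).as_matrix(); print(Rt.T@(T[:3,3]-o["eef_pos"]), Rt.T@T[:3,:3])
print(rel([.505,-.15,.22]))
import workcell; print([k for k in dir(workcell) if 'tip' in k])
E
```

```text
rack [ 0.49871585 -0.16031896] -19.456306533218793 0.18868240219797683 0.06204440757730859
jig [0.54689836 0.12772895] -11.69686581793762 0.18791925752869942 0.08216824271958816
hole [0.55084029 0.11372034 0.034     ] pin [ 0.50271929 -0.15664315  0.095     ]
[[ 4.18939418e-01 -8.75546361e-01 -2.40641506e-01  2.70160485e-01]
 [-9.08014186e-01 -4.03945330e-01 -1.11078386e-01 -4.25846119e-01]
 [ 4.82640916e-05  2.65041016e-01 -9.64237138e-01  3.73631866e-01]
 [ 0.00000000e+00  0.00000000e+00  0.00000000e+00  1.00000000e+00]] [[293.31101687   0.         282.21747936]
 [  0.         293.31101687 208.74365564]
 [  0.           0.           1.        ]]
0.4327721632619819
[ 6.66575564e-02 -1.03507841e-04 -1.56401843e-01] [[-4.95181935e-04 -9.64237528e-01 -2.65039136e-01]
 [ 9.99999877e-01 -4.86360046e-04 -9.89109218e-05]
 [-3.35308235e-05 -2.65039152e-01  9.64237650e-01]]
(array([ 39.55, -15.2 ,  -0.28]), 0)
['tip_reach']
```

>>> arm_command:
  translation:
    - [20, -7.7, 0]
    - [20, -7.7, 0]
    - [20, -7.7, 0]
    - [20, -7.7, 0]
    - [20, -7.7, 0]
  turn: [0, 0, 0, 0, 0]
  hand: [0, 0, 0, 0, 0]

```text
clock: 1.12
eef_pos: [0.3557, -0.3031, 0.2174]
tool_rot: [0.977, 0.214, 0.0, 0.0]
ft_force: [-0.2, -0.6, -0.6]
grip_width: 0.0852
```

>>> arm_command:
  translation:
    - [19.5, -7.5, 0]
    - [19.5, -7.5, 0]
    - [19.5, -7.5, 0]
    - [19.5, -7.5, 0]
    - [19.5, -7.5, 0]
  turn: [0, 0, 0, 0, 0]
  hand: [0, 0, 0, 0, 0]

```text
clock: 1.53
eef_pos: [0.5012, -0.1532, 0.2174]
tool_rot: [0.977, 0.215, 0.0, 0.0]
ft_force: [0.3, -2.3, 0.0]
grip_width: 0.0853
```

```bash
python3 - <<'E'
from h import *
print(get_obs()["eef_pos"],get_obs()["clock"],tip_reach)
i=camera_info("wrist");im,d=camera("wrist"); save("w1",im,1.4)
for n in("pin_head","rack","pin_round","pin_tee"):
    print(n,[(np.round(x["location"]),round(x["conf"],2),np.round(atd("wrist",x["location"],d,i),4)) for x in spot_point("wrist",n)[:2]])
np.savez("pics/w1",im=im,d=d)
E
```

```text
[ 0.50115755 -0.15315791  0.2174259 ] 1.5333 0.014
pin_head [(array([196., 285.]), 0.6, array([ 0.5042, -0.1546,  0.0915]))]
rack [(array([182., 284.]), 0.57, array([ 0.5084, -0.1526,  0.0376]))]
pin_round [(array([144., 248.]), 0.73, array([ 0.5332, -0.0996,  0.0672]))]
pin_tee [(array([221., 322.]), 0.74, array([ 0.4842, -0.2135,  0.037 ])), (array([45., 80.]), 0.52, array([0.5506, 0.1067, 0.0333]))]
```

View pics/w1.png

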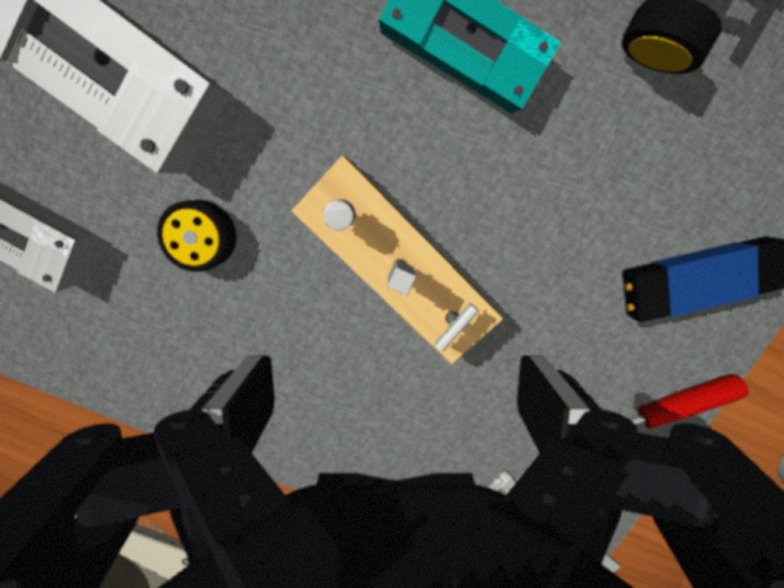

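The square head is at about (278,402) in the enlarged view, in the middle hole, with the round head to its left and the tee to its right.

```bash
cat >> h.py <<'E'
def cloud(cam,d,i):
    r,c=np.indices(d.shape); K=np.array(i["mtx"]);T=np.array(i["world_to_cam"])
    p=cv2.undistortPoints(np.stack([c.ravel(),r.ravel()],1).astype(float)[:,None],K,np.array(i["dist_coeffs"],float))[:,0]
    P=np.c_[p,np.ones(len(p))]*d.reshape(-1,1); return ((P-T[:3,3])@T[:3,:3]).reshape(*d.shape,3)
E
python3 - <<'E'
from h import *
i=camera_info("wrist"); d=np.load("pics/w1.npz")["d"]; W=cloud("wrist",d,i)
def rect(n,m):
    P=W[m]; 
    (c,s,a)=cv2.minAreaRect((P[:,:2]*1000).astype(np.float32)); print(n,len(P),np.round(c,1),np.round(s,1),round(a,1),P[:,2].mean())
near=np.hypot(W[...,0]-.503,W[...,1]+.155)<.025
rect("pin",near&(W[...,2]>.088)&(d>0))
rk=(np.hypot(W[...,0]-.503,W[...,1]+.155)<.13)&(abs(W[...,2]-.038)<.003)&(d>0)
m=cv2.morphologyEx(rk.astype(np.uint8),cv2.MORPH_OPEN,np.ones((3,3))); rect("rack",m>0)
m=(np.hypot(W[...,0]-.533,W[...,1]+.0996)<.02)&(W[...,2]>.064)&(d>0); rect("round",m)
m=(np.hypot(W[...,0]-.483,W[...,1]+.2135)<.03)&(W[...,2]>.06)&(d>0); rect("tee",m)
for nm,p in(("p",(.503,-.155,.091)),):
    print(proj("wrist",p,i))
im=np.load("pics/w1.npz")["im"]; save("w1c",im,8,(165,235,240,340))
E
```

```text
pin 14805 [ 510.6 -151.7] [39.6 36.5] 75.1 0.31781415570513993
rack 6955 [ 498.6 -159.9] [191.1  60.6] 69.8 0.03710826545790255
round 368 [522.5 -99.9] [21.3 18.5] 83.6 0.07725246850849317
tee 441 [ 484.8 -217.5] [58.4 27.8] 14.3 0.11062601384167804
[[195.06764587 284.02686408]]
```

View pics/w1c.png

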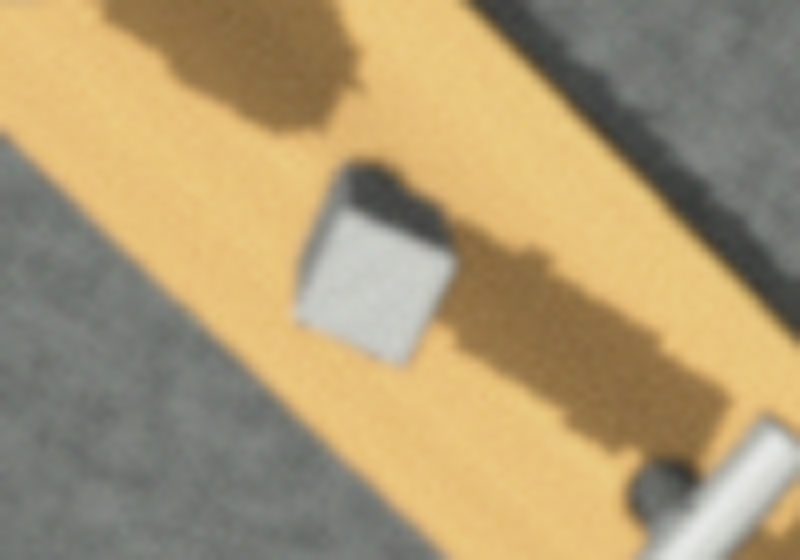

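```bash
python3 - <<'E'
from h import *
i=camera_info("wrist"); z=.091
C=np.array([atz("wrist",(165+y/8-.5+.0625,240+x/8-.5+.0625),z,i)[:2] for x,y in((345,208),(455,258),(403,368),(298,315))])*1000
print(C.mean(0)); 
for k in range(4):
    e=C[(k+1)%4]-C[k]; print(np.linalg.norm(e),np.degrees(np.arctan2(e[1],e[0])))
d=np.load("pics/w1.npz")["d"]; W=cloud("wrist",d,i)
for n,p,r,lo in(("pin",(.501,-.157),.02,.086),("round",(.524,-.1),.02,.058),("tee",(.48,-.217),.03,.046)):
    m=(np.hypot(W[...,0]-p[0],W[...,1]-p[1])<r)&(W[...,2]>lo)&(W[...,2]<.1)
    P=W[m]; print(n,len(P),cv2.minAreaRect((P[:,:2]*1000).astype(np.float32)),P[:,2].mean())
E
```

```text
[ 498.99774032 -159.52737044]
14.965398261611824 -90.04231673620413
15.457900113537443 -179.30750037535645
14.771220141076338 87.23458040196063
14.760530064664882 1.5458830000729704
pin 261 ((498.8993225097656, -159.7183380126953), (15.87987232208252, 16.15576171875), 89.23464965820312) 0.09000158154145496
round 404 ((521.4685668945312, -99.72554779052734), (20.472776412963867, 21.007476806640625), 22.16556739807129) 0.07687636989174
tee 372 ((476.72393798828125, -219.61973571777344), (10.279115676879883, 44.23308563232422), 76.0168228149414) 0.0630540763917284
```

>>> arm_command:
  translation:
    - [-0.47, 0.5, 3]
    - [-0.47, 0.5, 5]
    - [-0.47, 0.5, 7]
    - [-0.47, 0.5, 7]
    - [-0.47, 0.5, 7]
  turn: [-0.12, -0.24, -0.36, -0.48, -0.6]
  hand: [0.15, 0.3, 0.3, 0.3, 0.3]

```text
clock: 2.2
eef_pos: [0.4952, -0.1628, 0.1457]
tool_rot: [0.869, 0.495, -0.001, -0.001]
ft_force: [0.3, -0.1, 1.2]
grip_width: 0.0596
```

>>> arm_command:
  translation:
    - [0, 0, 0]
    - [0, 0, 0]
    - [0, 0, 0]
    - [0, 0, 0]
    - [0, 0, 0]
  turn: [-0.12, -0.24, -0.36, -0.48, -0.538]
  hand: [0.3, 0.3, 0.3, 0.3, 0.3]

```text
clock: 2.62
eef_pos: [0.4966, -0.1632, 0.1475]
tool_rot: [0.707, 0.708, -0.0, 0.0]
ft_force: [-0.2, -0.5, 0.6]
grip_width: 0.0595
```

```bash
python3 - <<'E'
from h import *
o=get_obs();print(o["eef_pos"],o["clock"],yaw_x(),o["joint_pos"],o["grip_width"],rel([.499,-.1597,.070],np.pi/2))
i=camera_info("wrist");im,d=camera("wrist"); W=cloud("wrist",d,i); save("w2",im)
m=(np.hypot(W[...,0]-.499,W[...,1]+.16)<.02)&(W[...,2]>.086)&(W[...,2]<.096)
P=W[m]; print(len(P),cv2.minAreaRect((P[:,:2]*1000).astype(np.float32)),P[:,2].mean())
E
```

```text
[ 0.49656344 -0.16324599  0.14749664] 2.6167 1.57234199550909 [-3.17475740e-01  3.25445116e-01 -6.51105938e-02  1.18020855e+00
 -2.39524063e-04  1.25177492e+00] 0.059528474135524756 (array([0.36, 0.24, 7.75]), np.float64(0.002))
449 ((500.54144287109375, -157.78269958496094), (16.287195205688477, 15.323092460632324), 89.85380554199219) 0.09042436141797726
```

>>> arm_command:
  translation:
    - [0.45, 0.3, 2]
    - [0.45, 0.3, 4]
    - [0.45, 0.3, 6]
    - [0.45, 0.3, 7]
    - [0.45, 0.3, 7.7]
  turn: [0, 0, 0, 0, 0]
  hand: [0.3, 0.3, 0.3, 0.3, 0.3]

```text
clock: 3.08
eef_pos: [0.4991, -0.1577, 0.069]
tool_rot: [0.708, 0.706, -0.001, -0.001]
ft_force: [0.8, -0.2, 0.5]
grip_width: 0.0597
```

>>> arm_command:
  translation:
    - [0, 0, 0]
    - [0, 0, 0]
    - [0, 0, 0]
    - [0, 0, 0]
    - [0, 0, 0]
  turn: [0, 0, 0, 0, 0]
  hand: [0.5, 0.7, 0.8, 0.9, 1]

```text
clock: 3.5
eef_pos: [0.5019, -0.1573, 0.0716]
tool_rot: [0.707, 0.707, 0.001, 0.001]
ft_force: [0.4, -0.1, 3.2]
grip_width: 0.0134
```

>>> arm_command:
  translation:
    - [0, 0, 0]
    - [0, 0, 0]
    - [0, 0, 0]
    - [0, 0, 0]
    - [0, 0, 0]
  turn: [0, 0, 0, 0, 0]
  hand: [1, 1, 1, 1, 1]

```text
clock: 3.92
eef_pos: [0.5019, -0.1573, 0.0715]
tool_rot: [0.707, 0.707, 0.001, 0.001]
ft_force: [0.9, 0.4, 6.4]
grip_width: 0.0132
```

```bash
python3 - <<'E'
from h import *
im,d=camera("wrist"); save("w3",im); o=get_obs(); print(o["ft_force"],o["ft_torque"],o["grip_width"],o["eef_pos"])
E
```

```text
[-0.15689586  0.57487581  6.98199224] [-0.06950818  0.07924559  0.0501177 ] 0.013184502363010619 [ 0.50195596 -0.15729271  0.07155389]
```

View pics/w3.png

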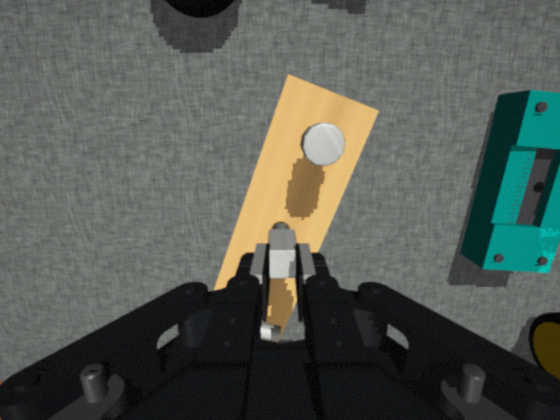

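Pads hold the square head (about (255,282)), which is centred between the fingers. Lifting now.

>>> arm_command:
  translation:
    - [0, 0, -0.5]
    - [0, 0, -1]
    - [0, 0, -2]
    - [0, 0, -3]
    - [0, 0, -4]
  turn: [0, 0, 0, 0, 0]
  hand: [1, 1, 1, 1, 1]

```text
clock: 4.38
eef_pos: [0.5006, -0.1569, 0.1113]
tool_rot: [0.707, 0.707, -0.0, -0.0]
ft_force: [0.5, -0.5, 0.2]
grip_width: 0.0131
```

>>> arm_command:
  translation:
    - [0, 0, -1]
    - [0, 0, -3]
    - [0, 0, -4]
    - [0, 0, -6]
    - [0, 0, -6]
  turn: [0, 0, 0, 0, 0]
  hand: [1, 1, 1, 1, 1]

```text
clock: 4.8
eef_pos: [0.5031, -0.1577, 0.1745]
tool_rot: [0.707, 0.707, 0.002, 0.003]
ft_force: [1.0, -0.2, 0.5]
grip_width: 0.0133
```

```bash
python3 - <<'E'
from h import *
o=get_obs(); print(o["ft_force"],o["grip_width"],o["eef_pos"],o["clock"])
i=camera_info("top");im,d=camera("top"); W=cloud("top",d,i)
m=(np.hypot(W[...,0]-.547,W[...,1]-.128)<.13)&(W[...,2]>.041)&(W[...,2]<.05)&(W[...,1]>0.02); P=W[m]
print(cv2.minAreaRect((P[:,:2]*1000).astype(np.float32)),P[:,2].mean())
E
```

```text
[ 0.9711273  -0.23886869  0.48750639] 0.013251781428386292 [ 0.50311207 -0.15771169  0.17453395] 4.8
((547.7647094726562, 131.55172729492188), (192.23941040039062, 80.73265075683594), 77.47891235351562) 0.04386772681713496
```

>>> arm_command:
  translation:
    - [4, 0.7, 0]
    - [8, 1.4, 0]
    - [12, 2, 0]
    - [16, 2.7, 0]
    - [18, 3, 0]
  turn: [0.05, 0.1, 0.15, 0.2, 0.218]
  hand: [1, 1, 1, 1, 1]

```text
clock: 5.27
eef_pos: [0.5306, 0.027, 0.1692]
tool_rot: [0.779, 0.626, 0.0, -0.001]
ft_force: [0.7, -0.3, -1.0]
grip_width: 0.0135
```

```bash
python3 - <<'E'
from h import *
o=get_obs(); print(o["ft_force"],o["grip_width"],o["eef_pos"],o["clock"],rel([.546,.0975,.15],np.radians(77.5)))
E
```

```text
[ 0.73216136 -0.33025259 -0.9864955 ] 0.013543253872492202 [0.53056595 0.02695535 0.16920848] 5.2667 (array([ 7.22, -0.01,  1.93]), np.float64(0.001))
```

>>> arm_command:
  translation:
    - [3, 0, 1]
    - [6, 0, 1.5]
    - [7.2, 0, 2]
    - [7.2, 0, 2]
    - [7.2, 0, 2]
  turn: [0, 0, 0, 0, 0]
  hand: [1, 1, 1, 1, 1]

```text
clock: 5.68
eef_pos: [0.5455, 0.0933, 0.149]
tool_rot: [0.779, 0.627, -0.001, -0.0]
ft_force: [-0.3, -0.2, -0.3]
grip_width: 0.0135
```

```bash
python3 - <<'E'
from h import *
o=get_obs(); print(o["ft_force"],o["grip_width"],o["eef_pos"],o["clock"],yaw_x())
i=camera_info("wrist");im,d=camera("wrist"); save("w4",im,1.4); W=cloud("wrist",d,i); np.savez("pics/w4",im=im,d=d,W=W,T=i["world_to_cam"])
print([(x["location"],x["conf"],atd("wrist",x["location"],d,i)) for x in spot_point("wrist","pin_tip")+spot_point("wrist","slot_line")])
m=(np.hypot(W[...,0]-.547,W[...,1]-.13)<.13)&(W[...,2]>.041)&(W[...,2]<.047)&(d>0); P=W[m]
print(cv2.minAreaRect((P[:,:2]*1000).astype(np.float32)),P[:,2].mean())
E
```

```text
[-0.29099456 -0.22960566 -0.31018508] 0.01346566787836309 [0.54547555 0.0933094  0.14902319] 5.6833 1.35411934999812
[([219.2, 279.8], 0.94, array([0.54414693, 0.09760915, 0.10474822])), ([157.6, 281.7], 0.98, array([0.553116  , 0.133218  , 0.03281379])), ([157.1, 110.4], 0.57, array([0.39657193, 0.16845111, 0.03071654]))]
((549.0466918945312, 131.17625427246094), (189.4797821044922, 80.65055847167969), 77.69235229492188) 0.04373439881224027
```

View pics/w4.png

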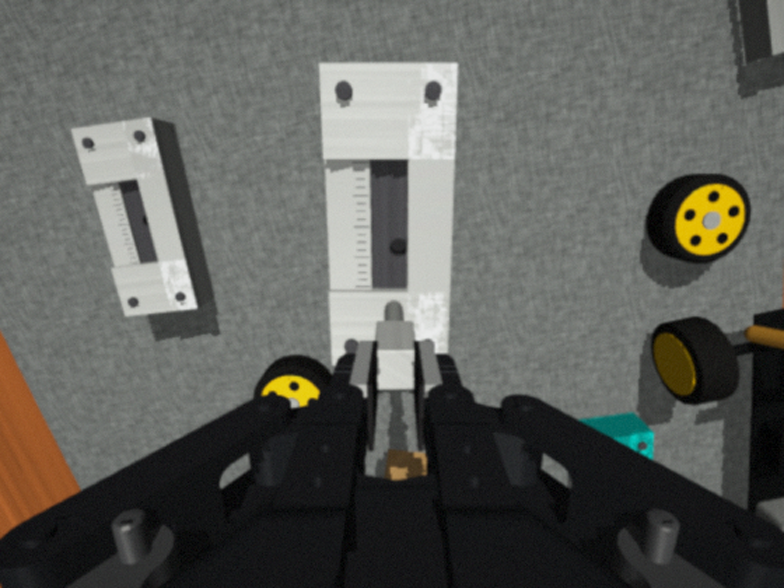

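Pin tip at (303,394) in the enlarged image. The slot spans rows 160–289, with the fence face at column ~408 and a dark spot on the slide at (246,398).

```bash
python3 - <<'E'
from h import *
T=np.load("pics/w4.npz")["T"]; i=camera_info("wrist"); i["world_to_cam"]=T; a=np.radians(-12.4)
X=np.array([np.cos(a),np.sin(a)]);Y=np.array([-X[1],X[0]]); o=np.array([.5490,.1312])
def j(n,rc,z,s=1.4):
    p=atz("wrist",(rc[0]/s,rc[1]/s),z,i)[:2]-o; print(n,np.round([p@X*1000,p@Y*1000],1))
z=get_obs()["eef_pos"][2]
j("tip net",(219.2,279.8),z-.0595,1); j("tip eye",(303,394),z-.0595)
j("tcp?",proj("wrist",get_obs()["eef_pos"],i)[0],z,1)
j("hole",(246,398),.034); j("slot net",(157.6,281.7),.034,1)
j("fence top end a",(162,408),.044);j("fence top end b",(288,408),.044)
j("fence bottom mid",(225,408),.034); j("keeper mid",(225,371),.038)
j("endtop b",(290,390),.044); j("endtop a",(160,390),.044);j("endbot a",(160,390),.034)
im=np.load("pics/w4.npz")["im"]; save("w4c",im,7,(105,225,235,340))
E
```

```text
tip net [  2.3 -38.3]
tip eye [  3.6 -36. ]
tcp? [  5.7 -38.9]
hole [  6.  -13.7]
slot net [3.6 3. ]
fence top end a [12.  39.3]
fence top end b [ 12.5 -40. ]
fence bottom mid [12.5  0.1]
keeper mid [-11.5   0.6]
endtop b [  0.7 -41.3]
endtop a [ 1.  40.5]
endbot a [ 0.9 40.9]
```

View pics/w4c.png

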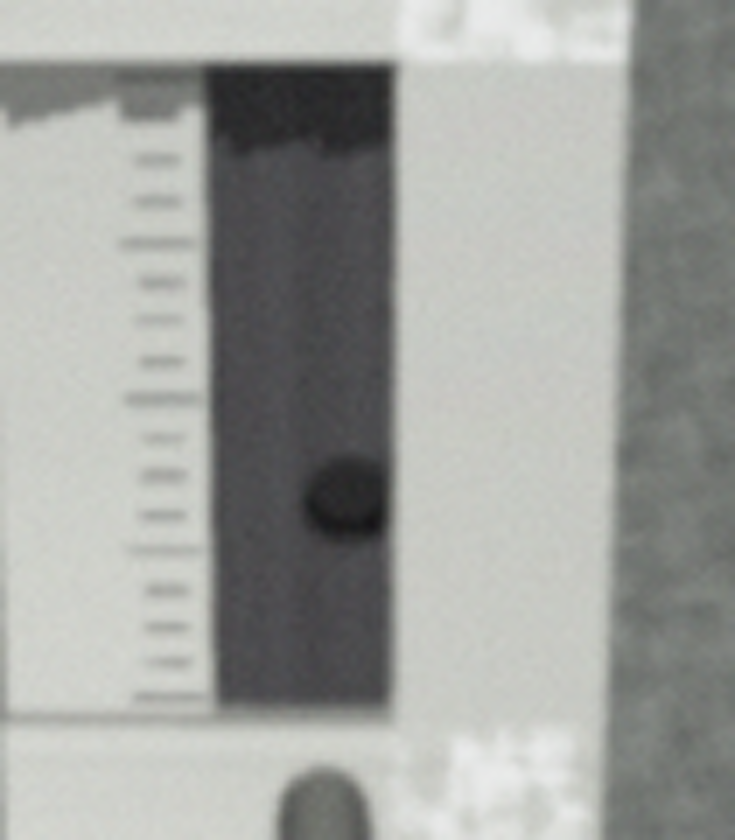

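>>> arm_command:
  translation:
    - [0.4, 0.2, 1]
    - [0.4, 0.2, 2]
    - [0.4, 0.2, 3]
    - [0.4, 0.2, 3.7]
    - [0.4, 0.2, 3.7]
  turn: [0, 0, 0, 0, 0]
  hand: [1, 1, 1, 1, 1]

```text
clock: 6.25
eef_pos: [0.5472, 0.0962, 0.1104]
tool_rot: [0.78, 0.626, -0.002, -0.001]
ft_force: [-0.3, 0.1, -0.7]
grip_width: 0.0132
```

```bash
python3 - <<'E'
from h import *
o=get_obs(); print(o["ft_force"],o["grip_width"],o["eef_pos"],o["clock"],yaw_x())
i=camera_info("wrist");im,d=camera("wrist"); save("w5",im,7,(110,225,235,340)); np.savez("pics/w5",im=im,d=d,T=i["world_to_cam"])
print([(x["location"],x["conf"]) for x in spot_point("wrist","pin_tip")])
E
```

```text
[-0.25022286  0.12177495 -0.65786969] 0.013210837026126134 [0.54724729 0.09615181 0.11043183] 6.25 1.352321042898461
[([217.9, 282.2], 0.79)]
```

View pics/w5.png

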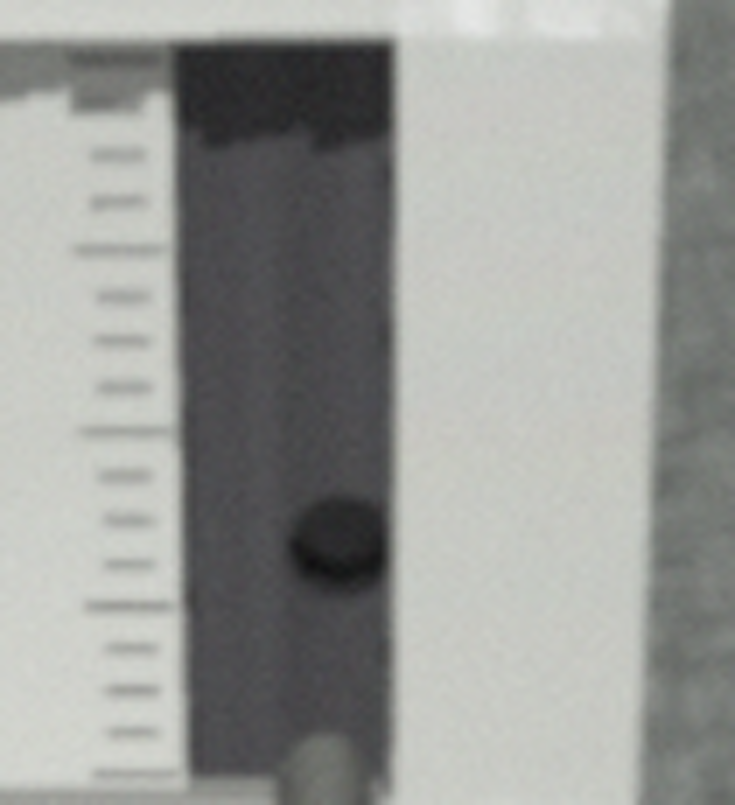

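```bash
python3 - <<'E'
from h import *
T=np.load("pics/w5.npz")["T"]; i=camera_info("wrist"); i["world_to_cam"]=T; a=np.radians(-12.4)
X=np.array([np.cos(a),np.sin(a)]);Y=np.array([-X[1],X[0]]); o=np.array([.5490,.1312])
def j(n,x,y,z):
    p=atz("wrist",(110+y/7,235+x/7),z,i)[:2]-o; print(n,np.round([p@X*1000,p@Y*1000],1))
j("tip",323,760,.051);j("tip edges",280,770,.051);j("",366,770,.051);j("hole",340,543,.034);j("fence top far",392,45,.044);j("fence top near",390,775,.044)
j("bridge far",290,40,.044);j("bridge near",230,780,.044);j("keeper",180,400,.038)
E
```

```text
tip [  4.3 -35. ]
tip edges [ -0.4 -36.1]
 [  9.1 -36.2]
hole [  6.2 -14.1]
fence top far [11.7 40.5]
fence top near [ 11.9 -39. ]
bridge far [ 1.1 41. ]
bridge near [ -6.3 -39.6]
keeper [-11.6   2.9]
```

>>> arm_command:
  translation:
    - [0.2, 0.1, 0]
    - [0.4, 0.15, 0.2]
    - [0.4, 0.15, 0.6]
    - [0.4, 0.15, 1.0]
    - [0.4, 0.15, 1.2]
  turn: [0, 0, 0, 0, 0]
  hand: [1, 1, 1, 1, 1]

```text
clock: 6.77
eef_pos: [0.5512, 0.1004, 0.1005]
tool_rot: [0.78, 0.626, -0.0, -0.0]
ft_force: [-0.3, 0.3, -1.0]
grip_width: 0.0134
```

>>> arm_command:
  translation:
    - [0, 0, 0]
    - [0, 0, 0.1]
    - [0, 0, 0.1]
    - [0, 0, 0.2]
    - [0, 0, 0.2]
  turn: [0, 0, 0, 0, 0]
  hand: [1, 1, 1, 1, 1]

```text
clock: 7.18
eef_pos: [0.5513, 0.1004, 0.0992]
tool_rot: [0.78, 0.626, -0.0, -0.0]
ft_force: [-0.6, 0.8, -0.1]
grip_width: 0.0133
```

>>> arm_command:
  translation:
    - [0, 0, 0.1]
    - [0, 0, 0.1]
    - [0, 0, 0.2]
    - [0, 0, 0.2]
    - [0, 0, 0.3]
  turn: [0, 0, 0, 0, 0]
  hand: [1, 1, 1, 1, 1]

```text
clock: 7.6
eef_pos: [0.5515, 0.1004, 0.0963]
tool_rot: [0.78, 0.626, 0.0, -0.0]
ft_force: [-1.0, 0.3, -0.2]
grip_width: 0.0137
```

>>> arm_command:
  translation:
    - [0, 0, 0.05]
    - [0, 0, 0.1]
    - [0, 0, 0.1]
    - [0, 0, 0.15]
    - [0, 0, 0.15]
  turn: [0, 0, 0, 0, 0]
  hand: [1, 1, 1, 1, 1]

```text
clock: 8.02
eef_pos: [0.5514, 0.1004, 0.0946]
tool_rot: [0.78, 0.626, -0.0, -0.0]
ft_force: [-1.8, -0.8, 0.5]
grip_width: 0.013
```

>>> arm_command:
  translation:
    - [0, 0, 0.03]
    - [0, 0, 0.05]
    - [0, 0, 0.05]
    - [0, 0, 0.08]
    - [0, 0, 0.08]
  turn: [0, 0, 0, 0, 0]
  hand: [1, 1, 1, 1, 1]

```text
clock: 8.43
eef_pos: [0.5515, 0.1004, 0.0939]
tool_rot: [0.78, 0.626, -0.0, -0.0]
ft_force: [-0.7, 1.5, 0.5]
grip_width: 0.0132
```

>>> arm_command:
  translation:
    - [0, 0, 0.03]
    - [0, 0, 0.03]
    - [0, 0, 0.05]
    - [0, 0, 0.05]
    - [0, 0, 0.05]
  turn: [0, 0, 0, 0, 0]
  hand: [1, 1, 1, 1, 1]

```text
clock: 8.85
eef_pos: [0.5516, 0.1004, 0.0937]
tool_rot: [0.78, 0.626, 0.0, 0.0]
ft_force: [-0.8, 1.2, 2.6]
grip_width: 0.0133
```

>>> arm_command:
  translation:
    - [0, 0.03, 0.02]
    - [0, 0.05, 0.02]
    - [0, 0.08, 0.02]
    - [0, 0.08, 0.02]
    - [0, 0.08, 0.02]
  turn: [0, 0, 0, 0, 0]
  hand: [1, 1, 1, 1, 1]

```text
clock: 9.27
eef_pos: [0.5523, 0.1003, 0.0936]
tool_rot: [0.78, 0.626, 0.0, -0.0]
ft_force: [-2.9, 1.7, 5.5]
grip_width: 0.0134
```

>>> arm_command:
  translation:
    - [0, 0.03, 0]
    - [0, 0.05, 0]
    - [0, 0.08, 0]
    - [0, 0.08, 0]
    - [0, 0.08, 0]
  turn: [0, 0, 0, 0, 0]
  hand: [1, 1, 1, 1, 1]

```text
clock: 9.68
eef_pos: [0.5528, 0.1002, 0.0936]
tool_rot: [0.78, 0.626, -0.0, -0.0]
ft_force: [-4.0, 0.2, 5.9]
grip_width: 0.0133
```

>>> arm_command:
  translation:
    - [0, 0.03, 0]
    - [0, 0.06, 0]
    - [0, 0.06, 0]
  turn: [0, 0, 0]
  hand: [1, 1, 1]

```text
clock: 9.93
eef_pos: [0.5531, 0.1001, 0.0936]
tool_rot: [0.78, 0.626, -0.0, -0.001]
ft_force: [-4.1, 0.2, 7.2]
grip_width: 0.0134
```

>>> arm_command:
  translation:
    - [0.05, 0, 0]
    - [0.1, 0, 0]
    - [0.15, 0, 0]
    - [0.2, 0, 0]
    - [0.2, 0, 0]
  turn: [0, 0, 0, 0, 0]
  hand: [1, 1, 1, 1, 1]

```text
clock: 10.35
eef_pos: [0.5534, 0.1017, 0.0935]
tool_rot: [0.78, 0.626, -0.001, -0.0]
ft_force: [-3.5, -0.3, 5.2]
grip_width: 0.0133
```

```bash
python3 - <<'E'
from h import *
i=camera_info("wrist");im,d=camera("wrist"); save("w6",im,7,(120,225,225,335)); np.savez("pics/w6",im=im,d=d,T=i["world_to_cam"])
E
```

```text
(no output)
```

View pics/w6.png

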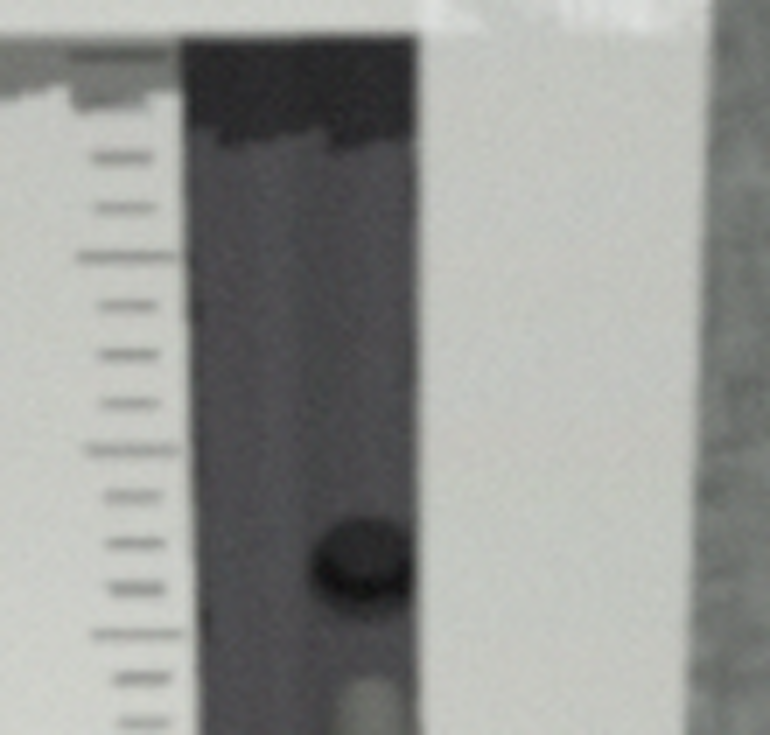

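The pin is against the fence: its centre is about 0.7 mm fence-side of the hole's line, and the hole is about 15 mm ahead. Sliding along.

>>> arm_command:
  translation:
    - [0.08, 0, 0]
    - [0.16, 0, 0]
    - [0.24, 0, 0]
    - [0.32, 0, 0]
    - [0.4, 0, 0]
  turn: [0, 0, 0, 0, 0]
  hand: [1, 1, 1, 1, 1]

```text
clock: 10.82
eef_pos: [0.5541, 0.1048, 0.0934]
tool_rot: [0.78, 0.626, -0.001, 0.0]
ft_force: [-4.1, -1.9, 6.7]
grip_width: 0.0133
```

>>> arm_command:
  translation:
    - [0.08, 0, 0]
    - [0.16, 0, 0]
    - [0.24, 0, 0]
    - [0.32, 0, 0]
    - [0.4, 0, 0]
  turn: [0, 0, 0, 0, 0]
  hand: [1, 1, 1, 1, 1]

```text
clock: 11.23
eef_pos: [0.5547, 0.1079, 0.0932]
tool_rot: [0.78, 0.626, -0.002, 0.001]
ft_force: [-3.9, -3.9, 5.6]
grip_width: 0.0137
```

>>> arm_command:
  translation:
    - [0.06, 0, 0]
    - [0.12, 0, 0]
    - [0.18, 0, 0]
    - [0.24, 0, 0]
    - [0.3, 0, 0]
  turn: [0, 0, 0, 0, 0]
  hand: [1, 1, 1, 1, 1]

```text
clock: 11.65
eef_pos: [0.5555, 0.1104, 0.0929]
tool_rot: [0.78, 0.626, -0.002, 0.001]
ft_force: [-4.0, -4.2, 4.5]
grip_width: 0.0134
```

>>> arm_command:
  translation:
    - [0.04, 0, 0]
    - [0.08, 0, 0]
    - [0.12, 0, 0]
    - [0.16, 0, 0]
    - [0.2, 0, 0]
  turn: [0, 0, 0, 0, 0]
  hand: [1, 1, 1, 1, 1]

```text
clock: 12.07
eef_pos: [0.5569, 0.1141, 0.0931]
tool_rot: [0.78, 0.626, -0.0, 0.0]
ft_force: [-2.0, -3.5, 2.6]
grip_width: 0.0132
```

>>> arm_command:
  translation:
    - [0.04, 0, 0.02]
    - [0.08, 0, 0.04]
    - [0.12, 0, 0.04]
    - [0.12, 0, 0.04]
  turn: [0, 0, 0, 0]
  hand: [1, 1, 1, 1]

```text
clock: 12.4
eef_pos: [0.5572, 0.1156, 0.0929]
tool_rot: [0.78, 0.626, -0.0, 0.0]
ft_force: [-2.2, -4.5, 4.8]
grip_width: 0.0129
```

>>> arm_command:
  translation:
    - [0, 0, 0.04]
    - [0, 0, 0.08]
    - [0, 0, 0.08]
  turn: [0, 0, 0]
  hand: [1, 1, 1]

```text
clock: 12.65
eef_pos: [0.5576, 0.1158, 0.0928]
tool_rot: [0.78, 0.626, 0.001, 0.0]
ft_force: [-2.1, -3.1, 7.2]
grip_width: 0.0132
```

>>> arm_command:
  translation:
    - [0.04, 0, 0]
    - [0.08, 0, 0]
    - [0.12, 0, 0]
    - [0.12, 0, 0]
  turn: [0, 0, 0, 0]
  hand: [1, 1, 1, 1]

```text
clock: 12.98
eef_pos: [0.5578, 0.1167, 0.0926]
tool_rot: [0.78, 0.626, 0.0, 0.0]
ft_force: [-2.4, -2.9, 6.7]
grip_width: 0.0132
```

>>> arm_command:
  translation:
    - [0.04, 0, 0]
    - [0.08, 0, 0]
    - [0.12, 0, 0]
    - [0.12, 0, 0]
  turn: [0, 0, 0, 0]
  hand: [1, 1, 1, 1]

```text
clock: 13.32
eef_pos: [0.5581, 0.1179, 0.0925]
tool_rot: [0.78, 0.626, 0.0, 0.0]
ft_force: [-1.0, -2.7, 5.3]
grip_width: 0.0133
```

```bash
python3 - <<'E'
from h import *
i=camera_info("wrist");im,d=camera("wrist"); save("w7",im,6,(120,250,225,335))
E
```

View pics/w7.png

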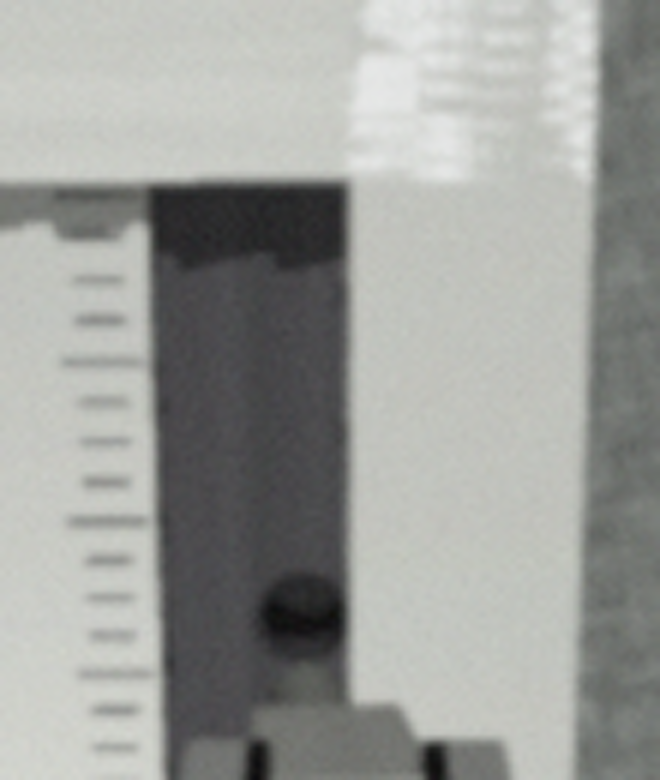

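The pin has pivoted in the pads: the head leads and the tip trails, about 9 mm short of the hole. I also pushed about 2–3 mm too far into the fence. I'll relax both pressures, then keep sliding.

>>> arm_command:
  translation:
    - [0, -0.08, 0]
    - [0, -0.16, -0.02]
    - [0, -0.22, -0.03]
    - [0, -0.22, -0.03]
    - [0, -0.22, -0.03]
  turn: [0, 0, 0, 0, 0]
  hand: [1, 1, 1, 1, 1]

```text
clock: 13.78
eef_pos: [0.5555, 0.1195, 0.0918]
tool_rot: [0.78, 0.626, 0.0, -0.001]
ft_force: [0.5, 0.3, -0.6]
grip_width: 0.0134
```

```bash
python3 - <<'E'
from h import *
for k in range(3):
    camera("wrist"); o=get_obs(); print(o["ft_force"],o["eef_pos"],o["ft_torque"],[(x["location"],round(x["conf"],2)) for x in spot_point("wrist","pin_tip")])
E
```

```text
[ 0.36477652  0.4764557  -0.90713978] [0.55535844 0.11935944 0.09170562] [ 0.01241684 -0.02394655 -0.00620106] [([223.4, 277.4], 0.81)]
[ 0.26354036 -0.00386697 -1.2129714 ] [0.5553659  0.11905448 0.09178417] [0.01425499 0.00807886 0.02210942] [([225.2, 276.8], 0.96)]
[ 0.33270236  0.00661695 -0.43013277] [0.55541894 0.1188571  0.09195255] [-0.02301449 -0.01982995 -0.00247321] [([226.7, 278.2], 0.98)]
```

>>> arm_command:
  translation:
    - [0, 0, 0.05]
    - [0, 0, 0.1]
    - [0, 0, 0.15]
    - [0, 0, 0.15]
    - [0, 0, 0.15]
  turn: [0, 0, 0, 0, 0]
  hand: [1, 1, 1, 1, 1]

```text
clock: 14.5
eef_pos: [0.5556, 0.1186, 0.0909]
tool_rot: [0.78, 0.626, 0.0, 0.0]
ft_force: [0.6, 0.2, -0.5]
grip_width: 0.0137
```

>>> arm_command:
  translation:
    - [0, 0, 0.05]
    - [0, 0, 0.1]
    - [0, 0, 0.15]
    - [0, 0, 0.2]
    - [0, 0, 0.2]
  turn: [0, 0, 0, 0, 0]
  hand: [1, 1, 1, 1, 1]

```text
clock: 14.92
eef_pos: [0.5558, 0.1186, 0.0889]
tool_rot: [0.78, 0.626, 0.0, 0.0]
ft_force: [0.5, 0.6, 0.4]
grip_width: 0.0135
```

```bash
python3 - <<'E'
from h import *
i=camera_info("wrist");im,d=camera("wrist"); save("w8",im,6,(140,270,225,335)); o=get_obs(); print(o["ft_force"],o["eef_pos"],o["ft_torque"],[(x["location"],round(x["conf"],2)) for x in spot_point("wrist","pin_tip")+spot_point("wrist","pin_head")])
E
```

```text
[-0.13572816  0.25155738  0.26086976] [0.55577313 0.1185993  0.08886077] [ 0.13727723 -0.24537231 -0.05117532] [([224.7, 274.8], 0.71), ([253.4, 284.0], 0.62)]
```

View pics/w8.png

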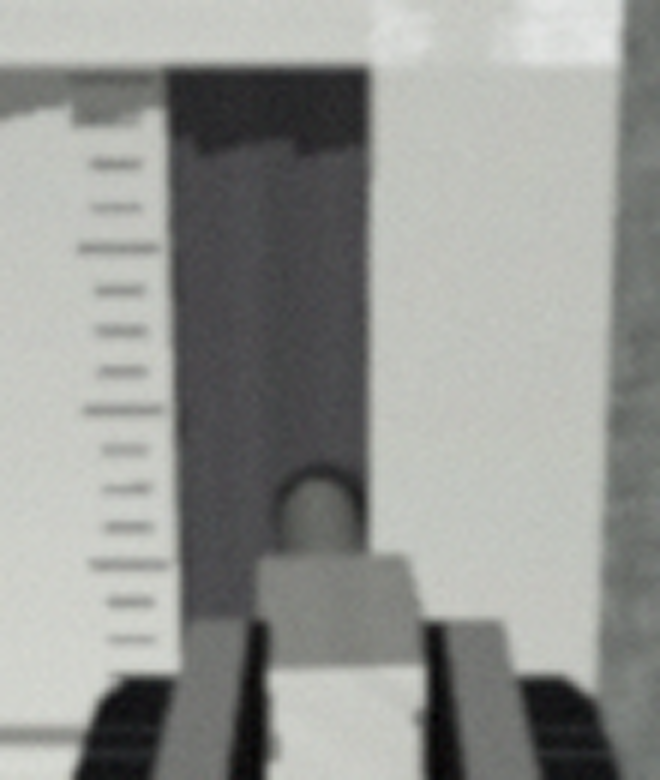

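The tip is in the hole, with only a thin dark rim showing at (470,318). I'll keep lowering while holding it.

>>> arm_command:
  translation:
    - [0, -0.03, 0.06]
    - [0, -0.05, 0.12]
    - [0, -0.05, 0.18]
    - [0, -0.05, 0.24]
    - [0, -0.05, 0.3]
  turn: [0, 0, 0, 0, 0]
  hand: [1, 1, 1, 1, 1]

```text
clock: 15.48
eef_pos: [0.5553, 0.1187, 0.0859]
tool_rot: [0.78, 0.626, 0.0, 0.0]
ft_force: [2.3, 1.5, 0.1]
grip_width: 0.0132
```

>>> arm_command:
  translation:
    - [0, 0, 0.06]
    - [0, 0, 0.12]
    - [0, 0, 0.18]
    - [0, 0, 0.2]
    - [0, 0, 0.2]
  turn: [0, 0, 0, 0, 0]
  hand: [1, 1, 1, 1, 1]

```text
clock: 15.9
eef_pos: [0.5551, 0.1187, 0.0838]
tool_rot: [0.78, 0.626, 0.0, 0.0]
ft_force: [3.0, 0.0, 0.5]
grip_width: 0.0134
```

>>> arm_command:
  translation:
    - [0, 0.03, 0.06]
    - [0, 0.06, 0.12]
    - [0, 0.06, 0.18]
    - [0, 0.06, 0.24]
    - [0, 0.06, 0.3]
  turn: [0, 0, 0, 0, 0]
  hand: [1, 1, 1, 1, 1]

```text
clock: 16.32
eef_pos: [0.5555, 0.1185, 0.0806]
tool_rot: [0.78, 0.626, -0.0, -0.0]
ft_force: [1.4, 1.2, 1.3]
grip_width: 0.0132
```

>>> arm_command:
  translation:
    - [0, 0, 0.06]
    - [0, 0, 0.12]
    - [0, 0, 0.18]
    - [0, 0, 0.24]
    - [0, 0, 0.24]
  turn: [0, 0, 0, 0, 0]
  hand: [1, 1, 1, 1, 1]

```text
clock: 16.73
eef_pos: [0.5555, 0.1185, 0.0782]
tool_rot: [0.78, 0.626, -0.0, -0.0]
ft_force: [1.8, 0.8, -0.7]
grip_width: 0.0133
```

>>> arm_command:
  translation:
    - [0, 0.02, 0.06]
    - [0, 0.03, 0.12]
    - [0, 0.03, 0.18]
    - [0, 0.03, 0.24]
    - [0, 0.03, 0.3]
  turn: [0, 0, 0, 0, 0]
  hand: [1, 1, 1, 1, 1]

```text
clock: 17.15
eef_pos: [0.5558, 0.1184, 0.0753]
tool_rot: [0.78, 0.626, -0.0, -0.0]
ft_force: [0.4, 0.7, 0.3]
grip_width: 0.0134
```

>>> arm_command:
  translation:
    - [0, 0, 0.06]
    - [0, 0, 0.12]
    - [0, 0, 0.18]
    - [0, 0, 0.22]
    - [0, 0, 0.22]
  turn: [0, 0, 0, 0, 0]
  hand: [1, 1, 1, 1, 1]

```text
clock: 17.57
eef_pos: [0.5558, 0.1184, 0.0731]
tool_rot: [0.78, 0.626, -0.0, -0.0]
ft_force: [1.5, 0.2, -0.4]
grip_width: 0.0136
```

>>> arm_command:
  translation:
    - [0, 0, 0.04]
    - [0, 0, 0.08]
    - [0, 0, 0.11]
    - [0, 0, 0.14]
    - [0, 0, 0.14]
  turn: [0, 0, 0, 0, 0]
  hand: [1, 1, 1, 1, 1]

```text
clock: 17.98
eef_pos: [0.5559, 0.1184, 0.0717]
tool_rot: [0.78, 0.626, -0.0, -0.0]
ft_force: [1.3, 1.3, 0.1]
grip_width: 0.0132
```

>>> arm_command:
  translation:
    - [0, 0, 0.03]
    - [0, 0, 0.05]
    - [0, 0, 0.08]
    - [0, 0, 0.08]
    - [0, 0, 0.08]
  turn: [0, 0, 0, 0, 0]
  hand: [1, 1, 1, 1, 1]

```text
clock: 18.4
eef_pos: [0.5562, 0.1185, 0.0714]
tool_rot: [0.78, 0.626, 0.0, 0.0]
ft_force: [0.8, 1.3, 3.4]
grip_width: 0.0131
```

>>> arm_command:
  translation:
    - [0, 0, 0.04]
    - [0, 0, 0.06]
    - [0, 0, 0.06]
    - [0, 0, 0.06]
  turn: [0, 0, 0, 0]
  hand: [1, 1, 1, 1]

```text
clock: 18.73
eef_pos: [0.5563, 0.1186, 0.0713]
tool_rot: [0.78, 0.626, 0.001, 0.0]
ft_force: [-0.4, 1.3, 6.2]
grip_width: 0.013
```

The pin is on the bottom: z stopped at 0.0713 (0.0717 expected) and the force is rising. Relieving the pressure and releasing.

>>> arm_command:
  translation:
    - [0, 0, -0.1]
    - [0, 0, -0.1]
    - [0, 0, -0.1]
    - [0, 0, -0.1]
    - [0, 0, -0.1]
  turn: [0, 0, 0, 0, 0]
  hand: [1, 0.85, 0.7, 0.5, 0.4]

```text
clock: 19.15
eef_pos: [0.5552, 0.1181, 0.0707]
tool_rot: [0.78, 0.626, -0.001, -0.0]
ft_force: [0.3, 0.3, -0.3]
grip_width: 0.0486
```

>>> arm_command:
  translation:
    - [0, 0, 0]
    - [0, 0, 0]
    - [0, 0, 0]
    - [0, 0, 0]
    - [0, 0, -0.5]
  turn: [0, 0, 0, 0, 0]
  hand: [0.3, 0.3, 0.3, 0.3, 0.3]

```text
clock: 19.57
eef_pos: [0.5551, 0.1183, 0.0756]
tool_rot: [0.78, 0.626, -0.001, -0.0]
ft_force: [0.8, -0.8, -0.2]
grip_width: 0.0596
```

>>> arm_command:
  translation:
    - [0, 0, -1.5]
    - [0, 0, -3.5]
    - [0, 0, -6]
    - [0, 0, -9]
    - [0, 0, -9]
  turn: [0, 0, 0, 0, 0]
  hand: [0.3, 0.3, 0.3, 0.3, 0.3]

```text
clock: 19.98
eef_pos: [0.5596, 0.1192, 0.1733]
tool_rot: [0.78, 0.626, 0.005, 0.003]
ft_force: [2.1, 0.3, 1.0]
grip_width: 0.0594
```

```bash
python3 - <<'E'
from h import *
i=camera_info("wrist");im,d=camera("wrist"); W=cloud("wrist",d,i); save("w9",im,1.4); o=get_obs(); print(o["ft_force"],o["eef_pos"],o["clock"],o["grip_width"])
m=(np.hypot(W[...,0]-.556,W[...,1]-.1185)<.02)&(W[...,2]>.075)&(W[...,2]<.12); P=W[m]
print(len(P),P[:,2].mean(),P[:,2].min(),P[:,2].max(),cv2.minAreaRect((P[:,:2]*1000).astype(np.float32)),"home top expected",.034-.022+.079)
E
```

```text
[-0.47511979 -0.41527578 -0.52519528] [0.55861752 0.11902804 0.1707561 ] 20.0333 0.0599450889806938
392 0.08930994311462008 0.07510817875936542 0.09213958658849872 ((555.312744140625, 119.49165344238281), (16.25333023071289, 15.920634269714355), 77.05018615722656) home top expected 0.091
```

View pics/w9.png

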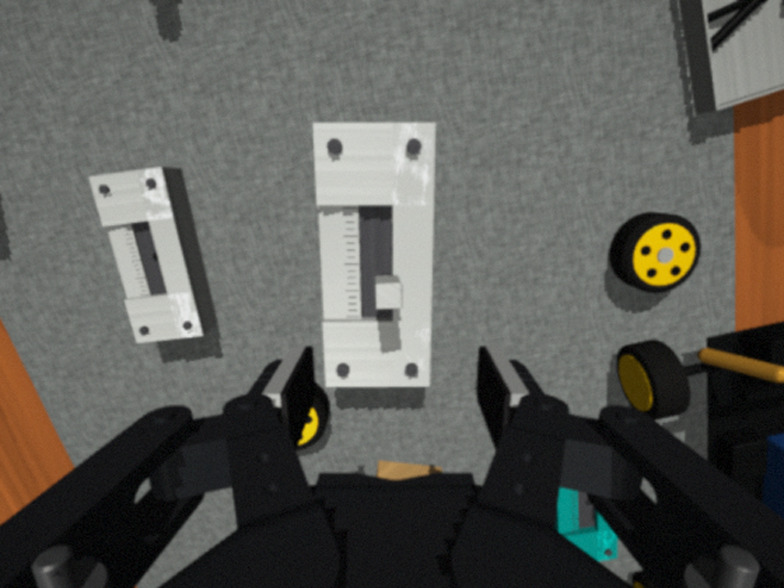

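The pin is standing upright in the jig's hole, head at (293,388). Its top is near 0.091 m, which is the fully-home height, and the gripper is clear. Handing in.

```bash
python3 -c "
from h import *
print(job_done())"
```

```text
the job is handed in; nothing more can be done
None
```

The square-headed pin is standing in the hole of the large aluminium jig, and I handed the job in with the gripper clear, at about 20 s on the clock.

**What I did:** I took the pin from the middle rack hole and rested its tip on the slide near the −y end of the slot. I slid it along the fence until it dropped into the hole, and held it until it bottomed out. No force reading went above about 8 N; I only saw the readings at the end of each move.

**Last checks:**
- **Depth:** the gripper stopped at 0.0713 m, against 0.0717 m expected, and the force was rising. The head's top measured about 0.091 m, which is the fully-home height.
- **After release:** the pin stood upright with the robot touching nothing. I did not look at the other rack pins or the wheels, bottle, driver and battery again after moving, but the arm met no unexpected force.

**What went less cleanly:**
- **Leaning pin:** I first pressed 2–3 mm too far towards the fence, and the pin tilted in the pads while sliding. Easing off let the tip move on, and it dropped into the hole; it then straightened as it went down.
- **Grip width:** it read about 13 mm on the 16 mm head throughout. I don't know why, but the pin never slipped out.

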